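# Crack loose the board clamp with the reversing ratchet

## Robot

A 6-joint arm with a two-finger parallel gripper is mounted at the origin on the work surface. World frame = base frame: x ahead of the robot, y to its left, z up, the work surface at z = 0. Lengths are in m, angles in rad, forces in N, time in s.
With the tool pointing down it reaches from about 0.35 to 0.975 m from the base axis. Payload 4.9 kg.
Tool frame: the origin (TCP) lies between the finger pads; the fingertips stand 22 mm ahead of it and the grasp point (between the pads) lies 3 mm ahead of it; y points along the fingers, x is the direction in which the jaws open and shut, and the axes are right-handed (so a half turn about y gives the same grasp; the last joint's range is limited). The gripper opens to 85 mm and grips with 20 to 120 N. Pads are 22 mm wide; open, the fingers measure 114 mm over their backs; the gripper's body (76 mm by 85 mm) begins 54 mm behind the grasp point. The pads swing forward as they close: fully open they stand 13 mm farther back than shut.
Start: joints at [1.182, 0.053, 1.613, -0, 1.476, -0.119], TCP at [0.167, 0.602, 0.253] pointing down, gripper open.
Joint ranges: [-3.01, 3.01], [-1.01, 2.22], [0.06, 2.58], [-1.02, 4.17], [0.09, 2.62], [-3.14, 3.14]. Speed limits (rad/s): [2.57, 2.57, 3.14, 3.14, 3.14, 3.14].

## Interface

Orientations are given as a rotation vector (axis times angle).
In Python, from bench import readout, eyes, ticket gives the robot as it stands.
- The arm moves only by the tool arm_command, never from a script. Its argument "rows" is a list of rows, each a list of 3 entries, a list of its own where there are three numbers: the shift along the tool's x, y, z in mm, then the turn, a rotation vector about the tool's x, y, z in degrees, then the gripper command: -1 is shut, 1 is fully open, values between are in proportion. A call has 1 to 10 rows; each row shifts and turns the commanded pose from where the row before left it, along the tool's axes as they then stand; what a row does not reach is not made up. A row lasts 1/8 s, in which the tool goes at most 62.5 mm and 10.7 degrees, less where a joint would pass 70% of its speed; a pose out of reach is approached as far as the arm can. A call with a gripper value outside its range is refused whole. The fingers move at their own pace and stop on an object; the grip force is fixed at half the most. Time passes only in rows, so rows that do not move let the fingers close. It gives the time, the measured TCP pose, the force and the opening at its end, in the units of the state.
- readout.read_state(): the state, without advancing time (a new reading comes with each control period).
- eyes.snapshot(name): name is "side" or "top" or "wrist"; returns (picture, depth): 400x640x3 uint8, red, green, blue; 400x640 float32, m along the optical axis (not along the pixel's ray), 0 where there is no reading.
- eyes.camera_model(name): a dict with "vertical_fov" (degrees; the focal length in pixels is half the picture's height over the tangent of half this angle, whatever the lens; pixels are square), "cx", "cy" (the principal point, pixels), "k1" (the pictures are not rectified: a ray, as slopes to the right and down, at radius r is drawn at 1 + k1 r^2 times it, then the intrinsics apply), "rvec" (rotation vector, rad) and "tvec" (3), from world to camera coordinates, as OpenCV has them. Camera axes: x right, y down, z forward; pixel columns grow to the right and rows downward; lengths in m; the calibration is good to about 2 mm. A picture is of the moment at which its call begins: read the wrist's pose just before it. camera_model takes no time and is no camera call; for the wrist camera it gives the pose at the moment of the call.
- ticket.finish_job(): hands the job in, once; it reports no verdict.
The state is a dict: "time_s": time; "joint_positions": joint angles; "joint_vel": joint speeds; "joint_torque": joint torques, N m; "tool_pos": TCP position; "tcp_rot": TCP orientation; "contact_force": force on the tool from outside, world axes, zero at the start; "wrist_torque": the same for the moment, N m; "gripper_width": finger opening in m.
Only numpy, scipy, OpenCV 4.12 (cv2) and the standard library are available. Lean on these libraries where they do the work, as an engineer would, in place of code of your own. Each camera call takes 0.05 s, during which the arm holds its last target. There are 200 camera calls.

## Task

The green circuit board has to come out of its clamp. Flip the yellow direction lever of the ratchet on that clamp over to the loosening side first (the side the handle is then swung to), before moving the handle; then swing its blue handle anticlockwise (seen from above) until the clamp bolt has turned loose by at least 30 degrees, and let go with the lever left on the loosening side. Do not touch the clamp with the red board.

Things in the scene. Friction and masses are not known exactly. Their poses are not given: they have to be found in the camera images.
- green_tab (a point): Centre of the lever's yellow tab (10 x 8 mm, z 93 to 115 mm, metal below it to 90 mm) on the green board's ratchet. Lever pivot: on the handle's line, 30 mm from the bolt axis; tab 34 mm beyond, towards the grip. Swings 30 deg either side (tab 17 mm off the line), stays put, about 1 N. Starts on the tightening side (green_grip -y); loosening side is +y, at least 12 mm off the line, best at stop.
- green_grip (a point): Centre of that ratchet's blue grip (100 long, 20 wide, 16 mm high; z 80 mm, free below). x along the handle away from the bolt, z up, y to the loosening (anticlockwise) side. Vertical bolt axis 135 mm along -x. 2 N swings it freely. Lever on loosening side: 4 to 15 deg of play, then it turns the bolt (7 N), 60 deg swing in all. Lever on tightening side: freewheels, which spoils the job.
- green_bolt (a joint): Turn of the green board's clamp bolt, rad: 0 tight (start), grows anticlockwise seen from above (loosening); must end above 0.5. Stiff, stays where it is left.
- red_clamp: The other clamp, alike, with a red board and its own ratchet; leave alone. Origin on the bench under its bolt axis, x towards its board, z up. Aluminium base 140 x 100 mm, 40 mm behind to 100 mm ahead of the bolt, board to 120 mm ahead; handle reaches 185 mm back towards the robot at z 80 mm, tab up to 115 mm. The clamps stand 0.36 to 0.48 m apart, left and right, and may be swapped.

How it is judged:
On the way, in this order (a step that is already met when the one before it is completed fails the run):
1. The direction lever of the green board's ratchet is flipped to the loosening side (tab at least 12 mm past the handle's centre line), the bolt not yet turned (y of green_tab in the frame of green_grip above 0.012 m and value of joint green_bolt below 0.2 rad), for 0.1 s.
2. The bolt is turned at least 0.5 rad (29 degrees) anticlockwise (value of joint green_bolt above 0.5 rad), for 0.1 s.
At the end, for the whole second after the job is handed in: The green clamp's bolt stands at least 0.5 rad (29 degrees) anticlockwise of where it was tight, at rest, and the direction lever's tab is still at least 12 mm to the loosening side of the handle's centre line (value of joint green_bolt above 0.5 rad and y of green_tab in the frame of green_grip above 0.012 m and velocity of joint green_bolt below 0.05 rad/s); the robot touches nothing.
It fails at once if The handle is swung more than 35 mm at its grip while the lever is not on the loosening side (y of green_tab in the frame of green_grip below 0.008 m and distance of green_grip from where it was at the start of the episode above 0.035 m).
It fails at once if The clamp with the red board, or its ratchet, is touched with more than 2 N (contact force between red_clamp and anything else above 2 N).
It also fails if it takes over 43 s, if anything falls off the work surface, if the arm or the gripper's body presses on something with over 40 N, if the wrist force passes 120 N, or if a joint passes its speed limit or range.

## Working session

There is one attempt and no reset: what is moved stays moved. The work goes in short steps, Python scripts to look and compute and a tool call to move; the robot and the scene stay as the last step left them, time stands still between calls to the robot, and variables do not carry over. Pictures are saved under pics/ and viewed, about 8 in all and at most 12, crops included, and the job is handed in when it is done.

Besides the shell and the picture viewer there is one more tool, called after ">>>" by a JSON object that holds its "name" and its "arguments". arm_command: Moves the arm, as the interface text tells. Its arguments: {"type":"object","properties":{"rows":{"type":"array"}},"required":["rows"]}

```bash
mkdir -p pics; cat > h.py <<'E'
import numpy as np, cv2
from scipy.spatial.transform import Rotation as R
from bench import readout, eyes, ticket
def snap(n):
    m=eyes.camera_model(n); p,d=eyes.snapshot(n); return p,d,m
def cloud(p,d,m):
    f=200/np.tan(np.radians(m["vertical_fov"])/2)
    K=np.array([[f,0,m["cx"]],[0,f,m["cy"]],[0,0,1]])
    v,u=np.mgrid[:400,:640]
    uv=np.stack([u,v],-1).reshape(-1,1,2).astype(float)
    s=cv2.undistortPoints(uv,K,np.array([m["k1"],0,0,0,0.])).reshape(400,640,2)
    c=np.dstack([s*d[...,None],d])
    Rm=R.from_rotvec(np.ravel(m["rvec"])).as_matrix()
    W=(c-np.ravel(m["tvec"]))@Rm
    W[d==0]=np.nan
    return W
def save(p,n): cv2.imwrite("pics/"+n+".png",p[...,::-1])
E
python3 - <<'E'
from h import *
s=readout.read_state();print({k:np.round(v,3).tolist() for k,v in s.items()})
ims=[]
for n in("top","side"):
    p,d,m=snap(n);W=cloud(p,d,m);ims.append(p);np.savez("/tmp/"+n,p=p,W=W)
    h=cv2.cvtColor(p,cv2.COLOR_RGB2HSV)
    for c,(a,b) in dict(yellow=(22,35),blue=(100,125),green=(45,85),red=(0,8)).items():
        k=((h[...,0]>=a)&(h[...,0]<=b)&(h[...,1]>110)&(h[...,2]>50)).astype(np.uint8)
        nn,l,st,ce=cv2.connectedComponentsWithStats(k)
        for i in range(1,nn):
            if st[i,4]>15: print(n,c,st[i,4],ce[i].round(),np.nanmedian(W[l==i],0).round(3),np.nanmin(W[l==i],0).round(3),np.nanmax(W[l==i],0).round(3))
o=np.vstack(ims);save(cv2.resize(o,(480,600)),"a")
E
```

```text
{'time_s': 0.0, 'joint_positions': [1.182, 0.053, 1.614, 0.0, 1.476, -0.119], 'joint_vel': [-0.002, 0.0, -0.001, 0.002, 0.001, 0.0], 'joint_torque': [0.0, -39.369, -37.017, -0.0, 0.007, -0.0], 'tool_pos': [0.166, 0.602, 0.252], 'tcp_rot': [-1.326, -1.007, 1.01], 'contact_force': [-0.048, 0.171, 0.434], 'wrist_torque': [-0.03, 0.031, -0.032], 'gripper_width': 0.085}
top yellow 393 [319.  61.] [ 0.851 -0.022  0.018] [ 0.819 -0.056  0.011] [0.887 0.011 0.024]
top yellow 44 [621.  90.] [ 0.812 -0.634  0.005] [ 0.798 -0.67   0.   ] [ 0.827 -0.6    0.009]
top yellow 21 [176. 191.] [0.572 0.214 0.116] [0.568 0.21  0.114] [0.577 0.218 0.118]
top yellow 35 [426. 193.] [ 0.58  -0.213  0.113] [ 0.575 -0.221  0.094] [ 0.587 -0.209  0.117]
top blue 96686 [303. 202.] [0.555 0.003 0.001] [ 0.361 -0.479 -0.005] [0.82  0.482 0.098]
top green 1650 [430. 127.] [ 0.717 -0.243  0.032] [ 0.669 -0.301  0.001] [ 0.771 -0.186  0.036]
top red 118013 [331. 230.] [ 0.396 -0.067  0.   ] [ 0.188 -1.25  -0.761] [1.379 1.214 0.101]
top red 351 [319.  62.] [ 0.858 -0.023  0.   ] [ 0.838 -0.046 -0.003] [ 0.878 -0.   
[... 1217 characters left out ...]
0.001] [ 0.849 -0.034 -0.001] [0.88  0.003 0.004]
side red 16 [  1. 339.] [ 0.062 -0.023  0.127] [ 0.059 -0.03   0.123] [ 0.063 -0.02   0.132]
side red 19 [  4. 346.] [ 0.059 -0.03   0.117] [ 0.056 -0.035  0.109] [ 0.063 -0.023  0.123]
side red 18 [  9. 348.] [ 0.06  -0.027  0.106] [ 0.058 -0.031  0.099] [ 0.062 -0.023  0.115]
side red 17 [ 16. 352.] [ 0.062 -0.026  0.091] [ 0.059 -0.029  0.086] [ 0.063 -0.021  0.097]
side red 52 [  6. 383.] [ 0.038 -0.056  0.077] [ 0.033 -0.06   0.067] [ 0.042 -0.051  0.093]
side red 49 [ 15. 393.] [ 0.036 -0.06   0.053] [ 0.031 -0.063  0.042] [ 0.041 -0.055  0.064]
side red 20 [  6. 394.] [ 0.029 -0.062  0.064] [ 0.026 -0.064  0.055] [ 0.033 -0.06   0.073]
```

View pics/a.png

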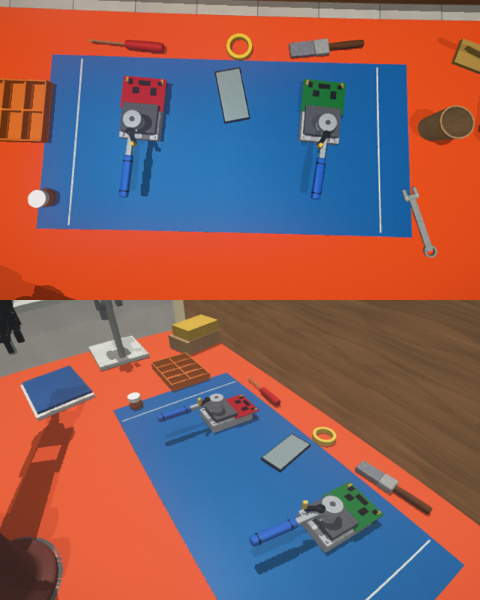

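The picture shows the green clamp on the right (top image, about 320,130), its handle running down to (317,195). The yellow tab is at full-size pixel (426,193). The red clamp is on the left. Next I fit the grip and the bolt disc.

```bash
python3 - <<'E'
from h import *
for n in("top","side"):
    z=np.load("/tmp/"+n+".npz");p,W=z["p"],z["W"]
    h=cv2.cvtColor(p,cv2.COLOR_RGB2HSV)
    reg=(W[...,1]<-0.12)&(W[...,1]>-.35)&(W[...,0]>.33)&(W[...,0]<.8)
    g=reg&(W[...,2]>.065)&(W[...,2]<.1)&(abs(h[...,0].astype(int)-112)<14)&(h[...,1]>110)
    P=W[g];c=P.mean(0);u,s,v=np.linalg.svd(P-c,full_matrices=False);a=v[0]*np.sign(-v[0][0])
    t=(P-c)@a;mid=c+a*(t.min()+t.max())/2
    print(n,"grip",g.sum(),c.round(4),"axis",a.round(3),"len",np.ptp(t).round(3),"mid",mid.round(4),"bolt",(mid-.135*a).round(4), np.ptp(P[:,2]))
    y=reg&(W[...,2]>.09)&(abs(h[...,0].astype(int)-28)<7)&(h[...,1]>110)
    q=np.nanmedian(W[y],0);yd=np.array([-a[1],a[0],0]) # z cross x
    print("tab",q.round(4),"in grip", ((q-mid)@a).round(4),((q-mid)@yd).round(4), "ydir",yd.round(3))
    k=reg&(W[...,0]>.6)&(W[...,2]>.06); print("high",np.nanpercentile(W[k],[1,50,99],axis=0).round(3))
s=readout.read_state();Rt=R.from_rotvec(s["tcp_rot"]).as_matrix();print(Rt.round(3))
E
```

```text
top grip 679 [ 0.504  -0.2152  0.0869] axis [-0.989  0.15   0.001] len 0.137 mid [ 0.5226 -0.218   0.0869] bolt [ 0.6561 -0.2383  0.0867] 0.02231328697541965
tab [ 0.5795 -0.2128  0.1133] in grip -0.0554 -0.0136 ydir [-0.15  -0.989  0.   ]
high [[ 0.602 -0.257  0.073]
 [ 0.633 -0.234  0.09 ]
 [ 0.656 -0.216  0.097]]
side grip 1038 [ 0.5016 -0.2201  0.0869] axis [-0.988  0.155 -0.008] len 0.104 mid [ 0.5062 -0.2209  0.087 ] bolt [ 0.6396 -0.2418  0.0881] 0.016221877583055586
tab [ 0.5791 -0.2165  0.1091] in grip -0.0715 -0.0157 ydir [-0.155 -0.988  0.   ]
high [[ 0.601 -0.26   0.073]
 [ 0.63  -0.24   0.091]
 [ 0.658 -0.219  0.097]]
[[ 0.267 -0.001 -0.964]
 [ 0.964 -0.002  0.267]
 [-0.002 -1.     0.   ]]
```

>>> {"name": "arm_command", "arguments": {"rows": [[[-36,0,-34],[0,0,0],-1],[[-36,0,-34],[0,0,0],-1],[[-36,0,-34],[0,0,0],-1],[[-36,0,-34],[0,0,0],-1],[[-36,0,-34],[0,0,0],-1],[[-36,0,-34],[0,0,0],-1],[[-36,0,-34],[0,0,0],-1],[[-36,0,-34],[0,0,0],-1],[[-36,0,-34],[0,0,0],-1]]}}

```text
time_s: 1.23
tool_pos: [0.3754, 0.207, 0.2529]
tcp_rot: [-1.325, -1.008, 1.008]
contact_force: [0.2, 0.2, -0.5]
gripper_width: 0.0
```

>>> {"name": "arm_command", "arguments": {"rows": [[[-36,0,-34],[0,0,0],-1],[[-36,0,-34],[0,0,0],-1],[[-36,0,-34],[0,0,0],-1],[[-36,0,-34],[0,0,0],-1],[[-36,0,-34],[0,0,0],-1],[[-36,0,-34],[0,0,0],-1],[[-36,0,-34],[0,0,0],-1],[[-36,0,-34],[0,0,0],-1],[[0,40,0],[0,-6.7,0],-1],[[0,40,0],[0,0,0],-1]]}}

```text
time_s: 2.48
tool_pos: [0.5607, -0.1424, 0.1722]
tcp_rot: [-1.278, -1.096, 1.095]
contact_force: [0.2, 0.8, -0.4]
gripper_width: -0.0001
```

```bash
python3 - <<'E'
from h import *
s=readout.read_state();print({k:np.round(v,3).tolist() for k,v in s.items()});print(R.from_rotvec(s["tcp_rot"]).as_matrix().round(3))
p,d,m=snap("wrist");np.savez("/tmp/wrist",p=p,W=cloud(p,d,m))
p2,d2,m2=snap("side");W2=cloud(p2,d2,m2);np.savez("/tmp/side2",p=p2,W=W2)
save(cv2.resize(np.vstack([p,cv2.resize(p2[150:400,250:640],(640,410))]),(474,600)),"b")
W=cloud(p,d,m)
for q,w in((p,W),(p2,W2)):
    h=cv2.cvtColor(q,cv2.COLOR_RGB2HSV)
    y=(w[...,2]>.09)&(w[...,2]<.12)&(abs(h[...,0].astype(int)-28)<7)&(h[...,1]>110)&(abs(w[...,0]-.58)<.06)&(abs(w[...,1]+.21)<.06)
    print(y.sum(),np.nanmedian(w[y],0),np.nanmin(w[y],0),np.nanmax(w[y],0))
E
```

```text
{'time_s': 2.475, 'joint_positions': [-0.377, 0.006, 1.799, 0.0, 1.336, -1.795], 'joint_vel': [0.011, 0.279, 0.299, -0.001, -0.556, 0.022], 'joint_torque': [-0.399, -38.14, -37.133, -0.021, 0.481, -0.169], 'tool_pos': [0.561, -0.142, 0.172], 'tcp_rot': [-1.278, -1.096, 1.095], 'contact_force': [0.153, 0.844, -0.391], 'wrist_torque': [0.038, 0.016, -0.021], 'gripper_width': -0.0}
[[ 0.153  0.    -0.988]
 [ 0.988 -0.     0.153]
 [-0.    -1.    -0.   ]]
400 [ 0.57756785 -0.21385237  0.11033982] [ 0.57392253 -0.22987313  0.09068715] [ 0.59584957 -0.21013386  0.11639553]
70 [ 0.57921501 -0.21636941  0.10890365] [ 0.57557976 -0.219629    0.09604297] [ 0.58458405 -0.21085217  0.11697698]
```

View pics/b.png

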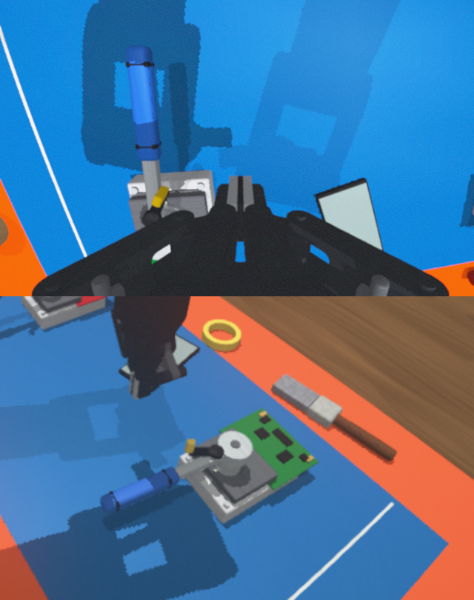

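The wrist image shows the tab at about (160,197), left of the shut fingers at (240,190). The fingers are aligned with the handle. I'll go down beside the tab.

>>> {"name": "arm_command", "arguments": {"rows": [[[-10,0,-28],[0,0,0],-1],[[-10,24,0],[0,0,0],-1],[[-10,25,0],[0,0,0],-1],[[-10,0,0],[0,0,0],-1],[[0,0,0],[0,0,0],-1]]}}

```text
time_s: 3.2
tool_pos: [0.5829, -0.1862, 0.1263]
tcp_rot: [-1.28, -1.097, 1.095]
contact_force: [-0.0, -0.5, 0.2]
gripper_width: -0.0001
```

>>> {"name": "arm_command", "arguments": {"rows": [[[-8,0,0],[0,0,0],-1],[[-8,0,0],[0,0,0],-1],[[-8,0,0],[0,0,0],-1],[[-7,0,0],[0,0,0],-1],[[-6,0,0],[0,0,0],-1],[[-5,0,0],[0,0,0],-1],[[0,0,0],[0,0,0],-1]]}}

```text
time_s: 4.08
tool_pos: [0.5757, -0.2273, 0.1244]
tcp_rot: [-1.278, -1.096, 1.096]
contact_force: [-0.1, 0.7, 0.4]
gripper_width: -0.0
```

```bash
cat > look.py <<'E'
import sys
from h import *
s=readout.read_state();print({k:np.round(v,3).tolist() for k,v in s.items() if k in("time_s","tool_pos","contact_force")})
ims=[]
for n in("wrist","side","top"):
    p,d,m=snap(n);W=cloud(p,d,m)
    ims.append(p if n=="wrist" else cv2.resize(p[200:400,300:600],(640,427)) if n=="side" else cv2.resize(p[80:320,330:520],(506,640)))
    h=cv2.cvtColor(p,cv2.COLOR_RGB2HSV)
    reg=(abs(W[...,0]-.56)<.17)&(abs(W[...,1]+.25)<.15)
    y=reg&(W[...,2]>.09)&(W[...,2]<.12)&(abs(h[...,0].astype(int)-28)<7)&(h[...,1]>110)
    if y.sum()>5:print(n,"tab",y.sum(),np.nanmedian(W[y],0).round(4))
    g=reg&(W[...,2]>.065)&(W[...,2]<.1)&(abs(h[...,0].astype(int)-112)<14)&(h[...,1]>110)
    if g.sum()<50: continue
    P=W[g];c=P.mean(0)[:2];v=np.linalg.svd(P[:,:2]-c,full_matrices=False)[2][0];v*=np.sign(-v[0])
    yd=np.array([-v[1],v[0]])
    print(n,"grip",c.round(4),"axis",v.round(3),"angle from start",np.degrees(np.arctan2(v[1],v[0])%(2*np.pi)).round(1)-171.2,"tab y",(((np.nanmedian(W[y],0)[:2]-c)@yd).round(4) if y.sum() else None))
o=np.vstack(ims[:2]);save(cv2.resize(o,(464,600)),sys.argv[1])
save(ims[2],sys.argv[1]+"t")
E
python3 look.py c
```

```text
{'time_s': 4.075, 'tool_pos': [0.576, -0.227, 0.124], 'contact_force': [-0.119, 0.667, 0.447]}
wrist tab 598 [ 0.5725 -0.2465  0.1123]
wrist grip [ 0.5044 -0.2188] axis [-0.989  0.148] angle from start 0.30000000000001137 tab y 0.0173
side tab 69 [ 0.5743 -0.2481  0.1117]
side grip [ 0.5016 -0.2202] axis [-0.988  0.157] angle from start -0.19999999999998863 tab y 0.0162
```

View pics/c.png

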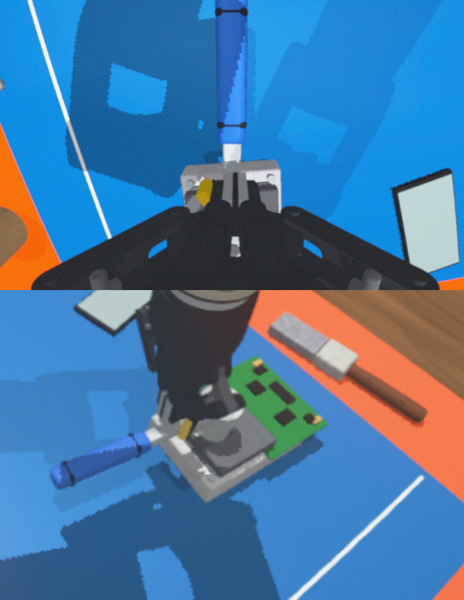

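The tab is at the stop, 16 to 17 mm to the loosening side, and the handle hasn't moved. Next I back off, move out along the grip and go down beside it.

>>> {"name": "arm_command", "arguments": {"rows": [[[20,0,0],[0,0,0],-1],[[20,0,0],[0,0,0],-1],[[0,0,27],[0,0,0],-1],[[0,0,27],[0,0,0],-1],[[0,0,27],[0,0,0],-1],[[0,18,0],[0,0,0],-1],[[0,18,0],[0,0,0],-1],[[-8,0,0],[0,0,0],-1],[[-8,0,0],[0,0,0],-1],[[0,0,0],[0,0,0],-1]]}}

```text
time_s: 5.48
tool_pos: [0.5, -0.1919, 0.0889]
tcp_rot: [-1.279, -1.096, 1.095]
contact_force: [-0.2, 0.5, -0.2]
gripper_width: -0.0002
```

>>> {"name": "arm_command", "arguments": {"rows": [[[-10.2,0,1.5],[0,-4,0],-1],[[-10.2,0,1.5],[0,-4,0],-1],[[-10.2,0,1.5],[0,-4,0],-1],[[-10.2,0,1.5],[0,-4,0],-1],[[-10.2,0,1.5],[0,-4,0],-1],[[0,0,0],[0,0,0],-1]]}}

```text
time_s: 6.22
tool_pos: [0.4917, -0.2416, 0.0888]
tcp_rot: [-1.111, -1.352, 1.35]
contact_force: [1.0, 2.8, 1.0]
gripper_width: -0.0005
```

```bash
python3 look.py d
```

```text
{'time_s': 6.225, 'tool_pos': [0.492, -0.242, 0.089], 'contact_force': [1.033, 2.755, 1.009]}
wrist grip [ 0.476  -0.2673] axis [-0.978 -0.21 ] angle from start 20.900000000000006 tab y None
side tab 87 [ 0.5802 -0.2671  0.1112]
side grip [ 0.4816 -0.2684] axis [-0.988 -0.154] angle from start 17.700000000000017 tab y 0.0139
top tab 39 [ 0.5811 -0.2628  0.1135]
top grip [ 0.5397 -0.252 ] axis [-0.997  0.075] angle from start 4.5 tab y 0.0077
```

View pics/d.png

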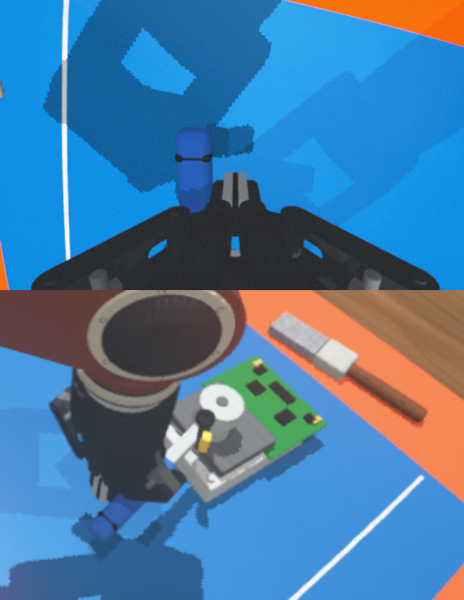

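The lever is still on the loosening side (side view, tab at about 205,438) and the handle has swung about 20°. I'll keep going.

>>> {"name": "arm_command", "arguments": {"rows": [[[-10.2,0,1.5],[0,-4,0],-1],[[-10.2,0,1.5],[0,-4,0],-1],[[-10.2,0,1.5],[0,-4,0],-1],[[-10.2,0,1.5],[0,-4,0],-1],[[-10.2,0,1.5],[0,-4,0],-1],[[-10.2,0,1.5],[0,-4,0],-1],[[-10.2,0,1.5],[0,-4,0],-1],[[-10.2,0,1.5],[0,-4,0],-1],[[0,0,0],[0,0,0],-1]]}}

```text
time_s: 7.5
tool_pos: [0.5148, -0.3192, 0.0882]
tcp_rot: [-0.752, -1.739, 1.739]
contact_force: [-0.8, 1.8, 0.3]
gripper_width: 0.0
```

```bash
python3 look.py e; python3 -c "from h import *;print(readout.read_state()['joint_positions'])"
```

```text
{'time_s': 7.5, 'tool_pos': [0.515, -0.319, 0.088], 'contact_force': [-0.762, 1.76, 0.278]}
wrist grip [ 0.5151 -0.3492] axis [-0.714 -0.7  ] angle from start 53.20000000000002 tab y None
side grip [ 0.5147 -0.3486] axis [-0.609 -0.793] angle from start 61.30000000000001 tab y None
top tab 42 [ 0.604  -0.2871  0.1137]
top grip [ 0.556  -0.3094] axis [-0.782 -0.624] angle from start 47.400000000000006 tab y 0.0125
[-6.77774543e-01  1.62423947e-01  1.78460712e+00 -3.41159635e-04
  1.19485836e+00 -3.00239349e+00]
```

View pics/e.png

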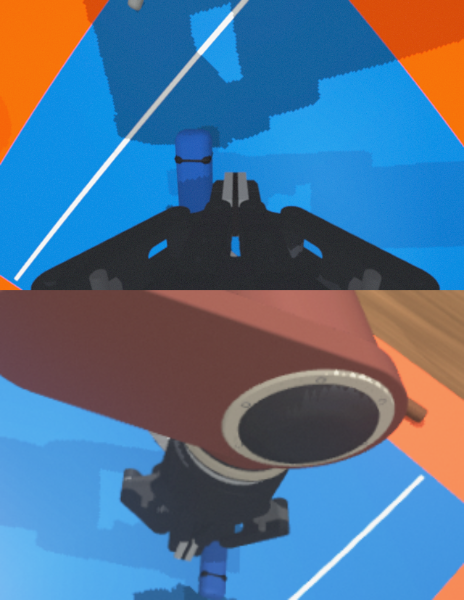

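Both estimates put the swing at about 52 to 53°. After at most 15° of play that leaves at least 37° at the bolt. Now I back away and rise.

>>> {"name": "arm_command", "arguments": {"rows": [[[10,0,0],[0,0,0],-1],[[20,0,0],[0,0,0],-1],[[20,-10,0],[0,6,0],-1],[[20,-40,0],[0,8,0],-1],[[20,-50,0],[0,8,0],-1],[[40,-40,0],[0,0,0],-1],[[50,0,0],[0,0,0],-1],[[50,0,0],[0,0,0],-1],[[50,0,0],[0,0,0],-1],[[0,0,0],[0,0,0],-1]]}}

```text
time_s: 8.9
tool_pos: [0.3888, -0.0706, 0.2281]
tcp_rot: [-1.011, -1.48, 1.48]
contact_force: [0.5, -0.8, 0.2]
gripper_width: -0.0003
```

```bash
python3 look.py f
```

```text
{'time_s': 8.9, 'tool_pos': [0.389, -0.071, 0.228], 'contact_force': [0.451, -0.761, 0.191]}
wrist tab 267 [ 0.5969 -0.2869  0.1076]
wrist grip [ 0.5332 -0.3112] axis [-0.848 -0.53 ] angle from start 40.80000000000001 tab y 0.0132
side tab 94 [ 0.5986 -0.289   0.1105]
side grip [ 0.5259 -0.3227] axis [-0.796 -0.605] angle from start 46.0 tab y 0.0171
top tab 35 [ 0.6001 -0.2837  0.1139]
top grip [ 0.531  -0.3159] axis [-0.805 -0.593] angle from start 45.10000000000002 tab y 0.0151
```

View pics/ft.png

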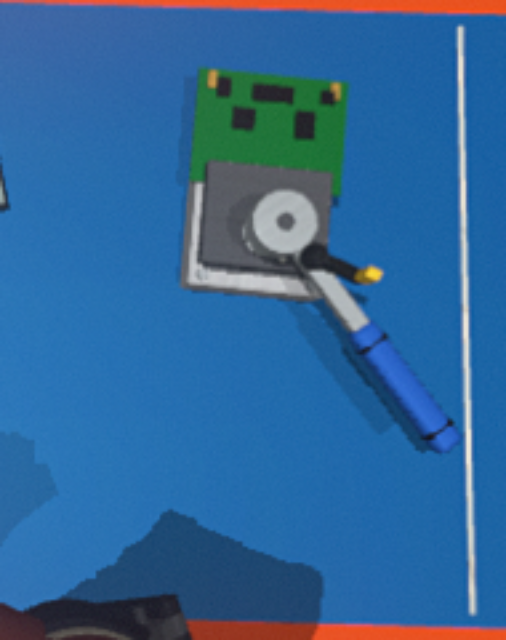

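The lever is still over, 13 to 17 mm. With the arm away the handle reads about 45°, less than the 52 to 53° in contact, so it either sprang back or was measured wrong. In the worst case that leaves only about 30° at the bolt. I'll push once more to about 56°.

>>> {"name": "arm_command", "arguments": {"rows": [[[-50,0,-4],[0,0,0],-1],[[-50,0,-4],[0,0,0],-1],[[-50,0,-4],[0,0,0],-1],[[-50,0,-4],[0,0,0],-1],[[-48,0,-4],[0,0,0],-1],[[0,20,0],[0,-8.5,0],-1],[[0,20,0],[0,-8.5,0],-1],[[0,30,0],[0,0,0],-1],[[0,0,0],[0,0,0],-1]]}}

```text
time_s: 10.18
tool_pos: [0.4965, -0.2965, 0.1547]
tcp_rot: [-0.81, -1.679, 1.677]
contact_force: [-0.2, 0.5, -0.3]
gripper_width: 0.0002
```

```bash
python3 look.py g; python3 - <<'E'
from h import *
s=readout.read_state();M=R.from_rotvec(s["tcp_rot"]).as_matrix();print(M.round(3),s["joint_positions"])
print("bolt in tool",((np.array([.64,-.241,.08])-s["tool_pos"])@M*1000).round(1))
E
```

```text
{'time_s': 10.175, 'tool_pos': [0.496, -0.297, 0.155], 'contact_force': [-0.226, 0.479, -0.318]}
wrist grip [ 0.5208 -0.3258] axis [-0.795 -0.607] angle from start 46.20000000000002 tab y None
side grip [ 0.5206 -0.3266] axis [-0.792 -0.61 ] angle from start 46.400000000000006 tab y None
top tab 40 [ 0.5991 -0.2837  0.1134]
top grip [ 0.5429 -0.307 ] axis [-0.808 -0.589] angle from start 44.900000000000006 tab y 0.0143
[[-0.618  0.001 -0.786]
 [ 0.786 -0.001 -0.618]
 [-0.002 -1.    -0.   ]] [-6.65781217e-01  2.32818741e-02  1.80398693e+00 -1.47741097e-04
  1.31255825e+00 -2.90304702e+00]
bolt in tool [ -42.7   79.6 -145.9]
```

View pics/g.png

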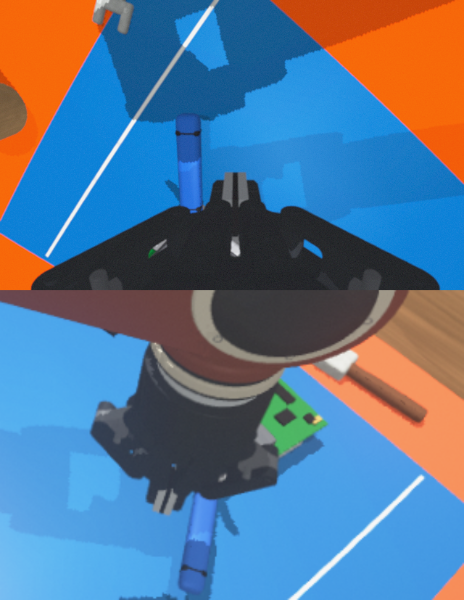

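The finger is beside the grip (wrist view: fingers at 235,190, grip at 190,160) with clearance.

>>> {"name": "arm_command", "arguments": {"rows": [[[0,33,0],[0,0,0],-1],[[0,33,0],[0,0,0],-1],[[-8,0,0],[0,0,0],-1],[[-8,0,0],[0,0,0],-1],[[-7,0,0],[0,0,0],-1],[[-6,0,0],[0,0,0],-1],[[-5,0,0],[0,0,0],-1],[[-4,0,0],[0,0,0],-1],[[0,0,0],[0,0,0],-1],[[0,0,0],[0,0,0],-1]]}}

```text
time_s: 11.58
tool_pos: [0.5225, -0.3268, 0.0939]
tcp_rot: [-0.817, -1.682, 1.682]
contact_force: [-3.6, 3.1, 3.5]
gripper_width: -0.0002
```

```bash
python3 look.py i
```

```text
{'time_s': 11.575, 'tool_pos': [0.522, -0.327, 0.094], 'contact_force': [-3.559, 3.138, 3.47]}
wrist grip [ 0.5241 -0.3572] axis [-0.657 -0.754] angle from start 57.70000000000002 tab y None
side grip [ 0.5246 -0.3569] axis [-0.613 -0.79 ] angle from start 61.0 tab y None
top tab 40 [ 0.6084 -0.2889  0.1134]
top grip [ 0.5612 -0.3167] axis [-0.717 -0.697] angle from start 53.0 tab y 0.0129
```

>>> {"name": "arm_command", "arguments": {"rows": [[[5,0,0],[0,0,0],-1],[[10,0,0],[0,0,0],-1],[[20,0,0],[0,0,0],-1],[[15,-15,0],[0,0,0],-1],[[0,-40,0],[0,0,0],-1],[[0,-40,0],[0,0,0],-1],[[40,-30,0],[0,6,0],-1],[[50,0,0],[0,8,0],-1],[[50,0,0],[0,0,0],-1],[[50,0,0],[0,0,0],-1]]}}

```text
time_s: 12.98
tool_pos: [0.3976, -0.1208, 0.2171]
tcp_rot: [-0.981, -1.514, 1.513]
contact_force: [0.7, 1.0, -0.1]
gripper_width: 0.0001
```

>>> {"name": "arm_command", "arguments": {"rows": [[[40,0,0],[0,0,0],-1],[[0,0,0],[0,0,0],-1],[[0,0,0],[0,0,0],-1]]}}

```text
time_s: 13.35
tool_pos: [0.3822, -0.0857, 0.2174]
tcp_rot: [-0.98, -1.514, 1.514]
contact_force: [1.5, -0.5, -0.2]
gripper_width: -0.0001
```

```bash
python3 look.py j
```

```text
{'time_s': 13.35, 'tool_pos': [0.382, -0.086, 0.217], 'contact_force': [1.472, -0.462, -0.205]}
wrist tab 293 [ 0.6008 -0.2899  0.1076]
wrist grip [ 0.5463 -0.3124] axis [-0.825 -0.565] angle from start 43.20000000000002 tab y 0.0123
side tab 94 [ 0.6023 -0.2918  0.1103]
side grip [ 0.5323 -0.331 ] axis [-0.749 -0.663] angle from start 50.30000000000001 tab y 0.017
top tab 39 [ 0.6035 -0.2871  0.114 ]
top grip [ 0.538  -0.3232] axis [-0.76 -0.65] angle from start 49.30000000000001 tab y 0.0151
```

View pics/jt.png

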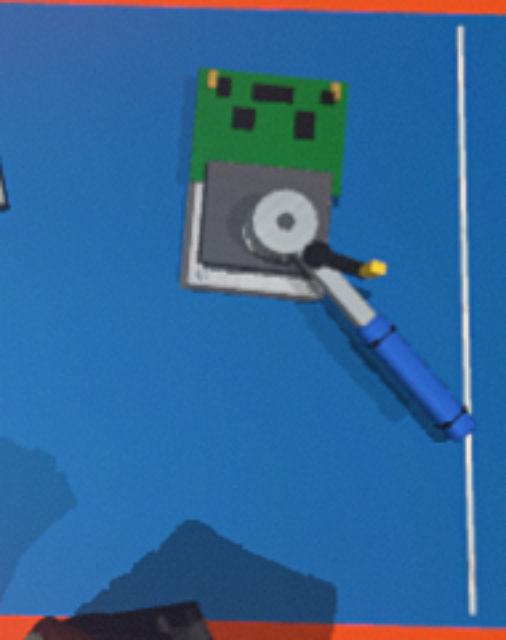

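The handle is at rest at about 50° and the tab is about 15 to 17 mm to the loosening side. Even with the full 15° of play the bolt is loose by at least 35°. The arm is clear, so I'm handing in.

```bash
python3 -c "from bench import ticket;print(ticket.finish_job())"
```

```text
the job is handed in; nothing more can be done
None
```

The green clamp's lever is flipped to the loosening side and its bolt should be at least 35° loose. I handed the job in at 13.5 s. The bolt angle itself couldn't be seen, so I worked it out from the handle angle minus the most play possible (15°).

- **What I did:** I pushed the yellow lever over to its stop with the shut fingers before the handle moved. Then I pushed the blue handle anticlockwise twice, to about 52° and about 57°, and backed away. The arm never went near the red clamp at working height.
- **Last checks, arm clear:** the side and top cameras put the handle at 49–50° from where it started and the lever tab 15–17 mm to the loosening side. That leaves at least 35° (0.61 rad) at the bolt, where 0.5 rad was needed. The remaining force reading was about 1.5 N with nothing touching.
- **Disagreements:**
  - The handle fell back about 7° each time I let go. After the first push it read about 45°, too close to the limit, so I pushed again.
  - On the last look the wrist camera read lower than the other two (43°, tab 12.3 mm). I put this down to its view of the grip being partly blocked.

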